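Back off the knurled locking ring of a lens tube by two full turns

TASK

Loosen the knurled aluminium locking ring on the bolted-down lens tube by rolling a fingertip along its rim, without gripping anything: turn it counter-clockwise (seen from above) until its red dot comes up to the white line on the tube, then go on for two more full turns, so that the ring rests with the dot at the line again. Stop there, take the finger away, and leave the loose things around it where they stand.

Things in the scene. Friction and masses are not known exactly. Their poses are not given: they have to be found in the camera images.
- lens_mount: the fixed black lens tube, upright, bolted to the table. Origin on its vertical axis at the table top; its x axis points to the white line. Round flange 112 mm in diameter, 10 mm high (screw heads to 13 mm); barrel 74 mm in diameter up to 25 mm; then the ring, and inside it an inner tube 63 mm in diameter with a lens, up to 51 mm.
- lock_ring (a joint): angle of the knurled aluminium ring round the vertical tube axis, rad, growing counter-clockwise from above (loosening). 0 = red dot at the white line for the first time; starts 0.5 to 2.4 short of 0; 6.283 = one turn on; 12.566 = two turns on, the goal. Stops at -2.9 and 15.5. It stays where it is left: friction of 0.04 N m (about 1 N along the rim).
- axis (a point): fixed point on the tube's vertical axis, 36 mm above the table: mid-height of the ring at joint value 0. Ring: 92 mm in diameter over its 24 upright knurl ribs (4 mm wide, 3 mm proud of the 86 mm body), too wide to pinch, 18 mm high; its rim spans 27 to 45 mm above the table at joint value 0 and climbs 2.5 mm a turn.
- dot (a point): the red dot, 8 mm in diameter, on the ring's flat top face, 37 mm from the axis; the knurl rib beside it is red too; turns and climbs with the ring
- index (a point): the white index line, 8.5 x 4 mm, pointing outward on top of the black inner tube's rim, 27.5 mm from the axis and 51 mm above the table (fixed)
- lens_box: a loose white lens box, 47 x 45 x 19 mm, origin at the centre of its underside; leave it alone
- tape: a loose roll of dark tape, 58 mm in diameter, 19 mm high, origin at the centre of its underside; leave it alone
- adapter: a loose knurled steel adapter, 26 mm in diameter, 15 mm high, origin at the centre of its underside; leave it alone
- iris: a loose iris on a post with a flat foot, 26 x 58 mm and 116 mm high, origin at the centre of its underside; stands beyond the tube; leave it alone

How it is judged (in metres and radians):
On the way, in this order (a step that is already met when the one before it is completed fails the run):
1. the dot has come up to the line for the first time (value of joint lock_ring above -0.15 rad), for 0.1 s.
2. one full turn beyond that (value of joint lock_ring above 6.13 rad), for 0.1 s.
At the end, for the whole second after the job is handed in: the ring rests with the red dot within 0.25 rad (14 degrees) of the white line, two full turns (12.566 rad) after the dot first came to the line, and the loose things stand within 20 mm of where they were (value of joint lock_ring between 12.316 and 12.816 rad and velocity of joint lock_ring between -0.05 and 0.05 rad/s); the robot touches nothing.
It fails at once if the ring is turned more than about a quarter turn too far (value of joint lock_ring above 14.1 rad).
It fails at once if a loose thing round the work is pushed aside, picked up or carried (moved more than 20 mm) (distance of any of lens_box, tape, adapter, iris from where it was at the start of the episode above 0.02 m).
It also fails if it takes over 58 s, if anything falls off the work surface, if the arm or the gripper's body presses on something with over 40 N, if the wrist force passes 120 N, or if a joint passes its speed limit or range.

ROBOT

A 6-joint arm with a two-finger parallel gripper is mounted at the origin on a cart in front of the work surface, level with it; the furniture and walls round the work are solid. World frame = base frame: x ahead of the robot, y to its left, z up, the work surface at z = 0. Lengths are in mm, angles in rad, forces in N, time in s.
With the tool pointing down it reaches from about 300 to 775 mm from the base axis. Payload 14.6 kg.
Tool frame: the origin (TCP) lies between the finger pads; the fingertips stand 19 mm ahead of it and the grasp point (between the pads) is the TCP; z points along the fingers, y is the line along which they close (so a half turn about z gives the same grasp; the last joint's range is limited). The gripper opens to 94 mm and grips with 3 to 60 N. Pads are 16 mm wide; open, the fingers measure 119 mm over their backs; the gripper's body (75 mm by 177 mm) begins 78 mm behind the grasp point.
Start: joints at [-0.067, 0.3, 1.521, -0, 1.321, -0.067], TCP at [549.99, -0.002, 224.446] pointing down, gripper open.
Joint ranges: [-3.03, 3.03], [-0.79, 2.21], [0.23, 2.52], [-1.04, 4.18], [0, 3.07], [-2.55, 2.55]. Speed limits (rad/s): [2.22, 2.22, 2.57, 3.14, 3.14, 3.14].

INTERFACE

Orientations are given as [roll, pitch, yaw] about the fixed x, y, z axes, in that order (R = Rz(yaw) Ry(pitch) Rx(roll)).
In Python, from cell import monitor, imaging, job, find_in, trace gives the robot as it stands. The module is installed in compiled form; this text tells all that it offers.
- The arm moves only by the tool arm_command, never from a script. Its argument "steps" is a list of rows, each a list of 5 numbers: the opening, from 0 (shut) to 1 (fully open), then the shift along the tool's x, y, z in mm, then the turn about the tool's z in degrees. In form: [[gripper, dx, dy, dz, turn], ...]. A call has 1 to 20 rows; each row is the pose to reach, as a shift and turn from the pose commanded when the call began, along the tool's axes at that moment; what a row does not reach only later rows make up. A row lasts 1/8 s, in which the tool goes at most 62.5 mm and 10.7 degrees, less where a joint would pass 70% of its speed; a pose out of reach is approached as far as the arm can. A call with a gripper value outside its range is refused whole. The fingers move at their own pace and stop on an object; "force" is the grip in N (left out, the last holds). Time passes only in rows, so rows that repeat a pose let the fingers close. It gives the time, the measured TCP pose, the force, the opening and the grip force at its end, in the units of the state.
- monitor.read_state(): the state, without advancing time (a new reading comes with each control period).
- imaging.camera(name): name is "scene" or "side" or "wrist"; returns a dict with "img" (400x640x3 uint8, red, green, blue), "mtx" (3x3 intrinsics, pixels), "view" (4x4, takes a point from world to camera coordinates). Camera axes: x right, y down, z forward; pixel columns grow to the right and rows downward; lengths in mm; the calibration is good to about 2 mm. A picture is of the moment at which its call begins. There is no depth.
- job.sign_off(): hands the job in; it is judged then, once.
Trained networks look in a picture, given as the dict that the camera call returned (one of the last four; its "shot" number tells which), for a name from the list of things; names that differ only in an ending like _2 or _b are one class to them, and where a whole thing is asked for, a point or a joint stands for the part that bears it (a point fixed in the world has none). Each returns a list of dicts, best first, with "p" (0 to 1); they miss things now and then, are a little off and sometimes report something else, mostly with a low value. They report only what shows in the picture. A call takes as long as a camera call.
- find_in(picture, target): "rect" ([centre column, centre row, width, height] in pixels, round what is visible of it).
- trace(picture, target): "region" (400x640 bool, what is visible of it) and "rect" ([centre column, centre row, width, height] in pixels, round what is visible of it).
The state is a dict: "clock": time; "joints": joint angles; "qd": joint speeds; "effort": joint torques, N m; "eef_pos": TCP position; "eef_rot": TCP orientation; "wrist_force": force on the tool from outside, world axes, zero at the start; "moment": the same for the moment, N m; "finger_gap": finger opening in mm; "finger_force": force on a finger pad.
Only numpy, scipy, OpenCV 4.12 (cv2) and the standard library are available. Lean on these libraries where they do the work, as an engineer would, in place of code of your own. Each camera call takes 0.05 s, during which the arm holds its last target. There are 200 camera calls.

## Working session

There is one attempt and no reset: what is moved stays moved. The work goes in short steps, Python scripts to look and compute and a tool call to move; the robot and the scene stay as the last step left them, time stands still between calls to the robot, and variables do not carry over. Pictures are saved under pics/ and viewed, at most 10 in all, crops included, and the job is handed in when it is done.

Besides the shell and the picture viewer there is one more tool, called as name(argument=value, ...), one argument or row to a line, values as JSON. arm_command: Moves the arm, as the interface text tells. Its arguments: {"type":"object","properties":{"steps":{"type":"array","items":{"type":"array","items":{"type":"number"}}},"force":{"type":"number"}},"required":["steps"]}

```bash
mkdir -p pics
cat > h.py <<'E'
import numpy as np, cv2
from cell import monitor, imaging, job, find_in, trace
def ray(p,uv):
    V=np.array(p["view"]);K=np.array(p["mtx"]);R=V[:3,:3];c=-R.T@V[:3,3]
    return c,R.T@np.linalg.inv(K)@np.array([uv[0],uv[1],1.])
def onz(p,uv,z):
    c,d=ray(p,uv);return c+d*(z-c[2])/d[2]
def proj(p,X):
    V=np.array(p["view"]);q=np.array(p["mtx"])@(V[:3,:3]@np.array(X)+V[:3,3]);return q[:2]/q[2]
def save(p,n): cv2.imwrite("pics/"+n,p["img"][:,:,::-1])
E
python3 - <<'E'
from h import *
s=monitor.read_state();print(s)
for n in("scene","side","wrist"):
    p=imaging.camera(n);save(p,n+"0.png")
    print(n,"cam",ray(p,(320,200))[0].round())
    for t in("lens_mount","lock_ring","dot","index","lens_box","tape","adapter","iris"):
        r=find_in(p,t)[:1]
        for q in r: print(t,round(q["p"],2),np.round(q["rect"],1),onz(p,q["rect"][:2],{"dot":44,"index":51,"lock_ring":36}.get(t,10)).round(1))
E
cd pics; python3 -c "
import cv2,numpy as np
a=[cv2.imread(n+'0.png') for n in('scene','side','wrist')]
cv2.imwrite('all.png',cv2.resize(np.vstack([np.hstack(a[:2]),np.hstack([a[2],a[2]*0])]),(800,500),interpolation=cv2.INTER_AREA))"
```

```text
{'clock': 0.0, 'joints': array([-6.66001950e-02,  3.00439780e-01,  1.52156506e+00,  1.12775801e-05,
        1.32072921e+00, -6.65801141e-02]), 'qd': array([-4.35868046e-04, -3.39613947e-03, -8.94073908e-04,  1.07200188e-03,
       -6.01473985e-05, -9.90118132e-05]), 'effort': array([-1.53750298e-03, -5.31805658e+01, -3.52735734e+01,  7.07558286e-02,
        2.43994006e-02, -4.79655944e-05]), 'eef_pos': array([5.49758006e+02, 1.58557469e-02, 2.23910283e+02]), 'eef_rot': array([-3.14045450e+00, -8.68380969e-05,  1.57077340e+00]), 'wrist_force': array([-0.31402316, -0.12124792,  0.17430205]), 'moment': array([0.01988785, 0.00315995, 0.04743497]), 'finger_force': 0.0, 'finger_gap': 94.18691734315473}
scene cam [ 289. -812.  463.]
lens_mount 0.74 [312.4 246.9  49.5  39.8] [ 572.8 -142.    10. ]
lock_ring 0.74 [315.1 243.6  46.6  21.3] [ 567.1 -170.8   36. ]
dot 0.72 [315.2 242.3  38.   14.6] [ 564.3 -178.1   44. ]
index 0.69 [314.7 245.5  45.8  39.3] [ 553.6 -199.7   51. ]
lens_box 0.56 [228.8 211.1  19.4  16.4] [444. 127.  10.]
tape 0.7 [390.2 287.1  30.3  21.5] [ 646.8 -340.    10. ]
ad
[... 321 characters left out ...]
.2   44. ]
index 0.75 [304.1 224.8  55.8  42. ] [ 568.9 -200.8   51. ]
lens_box 0.56 [243.7 169.2  18.5  14.5] [443.1 113.2  10. ]
adapter 0.71 [256.2 292.9  16.   18.2] [ 475.2 -333.7   10. ]
iris 0.64 [366.4 147.2  21.7  39.3] [768.6 198.2  10. ]
wrist cam [550.  76. 384.]
lens_mount 0.92 [340.2 275.5  73.3  50.7] [ 570.8 -132.5   10. ]
lock_ring 0.71 [341.5 286.1  65.4  35.1] [ 571.2 -133.6   36. ]
dot 0.85 [344.4 284.5  71.8  38.7] [ 574.4 -126.5   44. ]
index 0.72 [343.6 278.3  73.9  57. ] [ 572.8 -113.6   51. ]
lens_box 0.71 [234.9  77.   47.1  54.1] [443.5 126.9  10. ]
adapter 0.59 [278.4 379.4  15.5   9.9] [ 476.4 -313.1   10. ]
iris 0.79 [515.1  85.7 109.6  53. ] [774.8 117.2  10. ]
```

View pics/all.png

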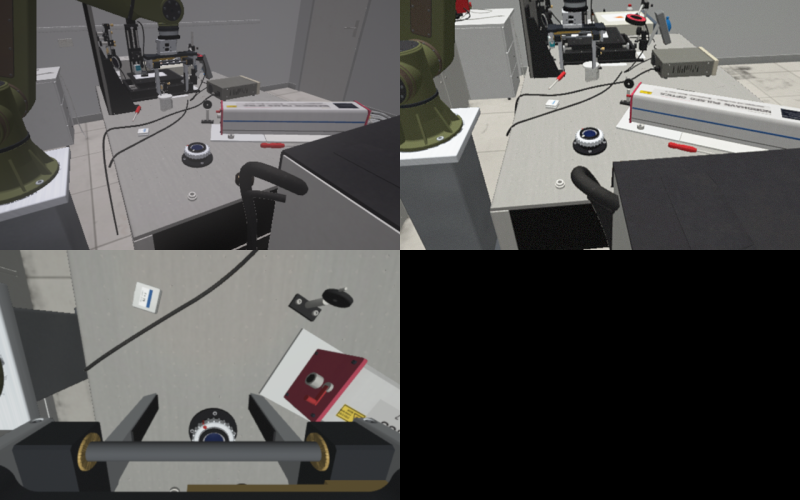

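The wrist picture shows the tube near (340,275), with the red dot on its upper left. The scene and side pictures show free space around it. I'll move the wrist camera over the tube for a precise fix.

arm_command(
  steps=[
    [0,-40,5,0,0],
    [0,-80,15,0,0],
    [0,-110,20,0,0],
    [0,-110,20,0,0],
    [0,-110,20,0,0],
  ],
  force=20,
)

```text
clock: 1.98
eef_pos: [569.9, -109.5, 224.4]
eef_rot: [-3.141, -0.0, 1.571]
wrist_force: [-0.3, 0.4, 0.2]
finger_gap: 47.3
finger_force: 0.0
```

Run:
```python
from h import *
s=monitor.read_state();print(s["clock"],s["eef_pos"],s["eef_rot"],s["finger_gap"],s["joints"])
p=imaging.camera("wrist");save(p,"w1.png");c,d=ray(p,(320,200));print(c,d)
for t,z in(("lens_mount",10),("lock_ring",36),("dot",44),("index",51),("iris",0),("tape",10),("adapter",10),("lens_box",10)):
    for q in trace(p,t)[:2]:
        r=q["region"].astype(np.uint8);m=cv2.moments(r,True);print(t,round(q["p"],2),np.round(q["rect"],1),m["m00"],onz(p,q["rect"][:2],z).round(1))
im=p["img"].astype(int);red=((im[...,0]>120)&(im[...,1]<80)&(im[...,2]<90)).astype(np.uint8)
n,l,st,ce=cv2.connectedComponentsWithStats(red)
for i in range(1,n):
    if st[i,4]>8: print("red",st[i],ce[i].round(1),onz(p,ce[i],44).round(1))
```

```text
1.975 [ 569.87930836 -109.45198159  224.35868249] [-3.14138845e+00 -2.22577988e-04  1.57086610e+00] 47.25326852855008 [-2.52935739e-01  3.67833410e-01  1.43105943e+00  1.68737288e-04
  1.34295324e+00 -2.53043667e-01]
[569.65160745 -33.71932259 384.28515203] [-0.0177902  -0.25437296 -0.96711515]
lens_mount 0.96 [326.1 216.7  82.   81.2] 5397.0 [ 570.8 -155.1   10. ]
lock_ring 0.9 [327.4 224.1  73.9  67.3] 1805.0 [ 572.3 -156.4   36. ]
dot 0.69 [328.8 222.8  76.3  70.2] 1527.0 [ 573.9 -151.9   44. ]
index 0.63 [327.5 217.4  79.7  83.8] 5263.0 [ 572.3 -142.7   51. ]
iris 0.57 [492.5   6.8  36.7  12.7] 288.0 [760.7  93.3   0. ]
tape 0.97 [375.4 344.   32.2  18.3] 413.0 [ 645.1 -356.4   10. ]
lens_box 0.36 [327.7 215.   84.4  83.7] 5358.0 [ 572.9 -152.7   10. ]
red [500  34  94 131 837] [549.7  93.6] [813.  -4.  44.]
red [486 105  35  29 245] [501.3 122.6] [765.2 -34.3  44. ]
red [309 199   5   5  19] [310.8 201. ] [ 552.4 -124.5   44. ]
red [511 241  54  34 691] [537.6 258.1] [ 836.2 -198.7   44. ]
```

View pics/w1.png

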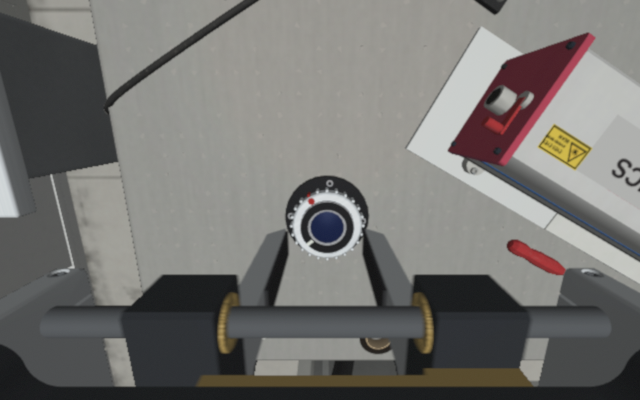

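The ring is at about (327,225), the dot at (311,201) and the white line at (310,243), lower left. So the dot has roughly 100° to go before it first reaches the line. I'll take a closer look with the fingers shut.

arm_command(
  steps=[
    [0,-30,0,20,0],
    [0,-60,0,50,0],
    [0,-90,0,70,0],
    [0,-100,0,80,0],
    [0,-100,0,80,0],
    [0,-100,0,80,0],
  ],
)

```text
clock: 3.18
eef_pos: [570.5, -209.2, 145.5]
eef_rot: [3.14, 0.0, 1.572]
wrist_force: [0.0, 0.4, 1.0]
finger_gap: 0.4
finger_force: 0.0
```

Run:
```python
from h import *
s=monitor.read_state();print(s["clock"],s["eef_pos"],s["finger_gap"],s["wrist_force"])
p=imaging.camera("wrist");save(p,"w2.png")
for t,z in(("lens_mount",5),("lock_ring",40)):
    for q in trace(p,t)[:1]:
        print(t,round(q["p"],2),np.round(q["rect"],1),onz(p,q["rect"][:2],z).round(1))
        if t=="lens_mount":
            cs,_=cv2.findContours(q["region"].astype(np.uint8),0,1);c=max(cs,key=cv2.contourArea);e=cv2.fitEllipse(c);print("ell",e,onz(p,e[0],5),onz(p,e[0],10))
        else:
            g=q["rect"]
im=p["img"].astype(int);red=((im[...,0]>120)&(im[...,1]<80)&(im[...,2]<90)).astype(np.uint8)
n,l,st,ce=cv2.connectedComponentsWithStats(red)
for i in range(1,n):
    if st[i,4]>8: print("red",st[i],ce[i].round(1),onz(p,ce[i],44).round(1))
x,y=int(g[0]),int(g[1])
cr=p["img"][max(0,y-75):y+75,x-100:x+100,::-1];print(max(0,y-75),x-100)
a=cv2.resize(cr,None,fx=4,fy=4,interpolation=cv2.INTER_CUBIC)
cv2.imwrite("pics/w2c.png",a)
```

```text
3.175 [ 570.45859308 -209.18434315  145.45478902] 0.4191438640073792 [0.03899767 0.40684467 0.99498958]
lens_mount 0.58 [328.6 141.7 109.7 117.6] [ 573.7 -152.4    5. ]
ell ((326.7841491699219, 142.71890258789062), (111.67808532714844, 113.58189392089844), 179.44839477539062) [ 571.90185191 -153.43079539    5.        ] [ 571.86927894 -153.09667942   10.        ]
lock_ring 0.63 [327.2 142.4 112.4 114.5] [ 572.  -150.8   40. ]
red [299 102   4   4  11] [300.4 103.5] [ 549.4 -118.5   44. ]
red [301 107   8   8  47] [304.2 110.6] [ 552.5 -124.2   44. ]
red [ 575  180   65   47 1153] [608.2 202.9] [ 829.8 -204.9   44. ]
67 227
```

View pics/w2c.png

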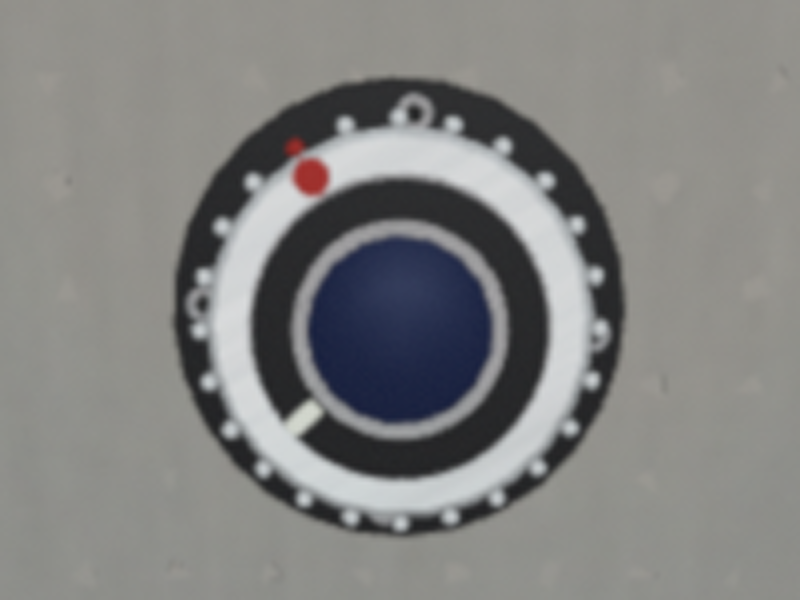

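View pics/w2.png

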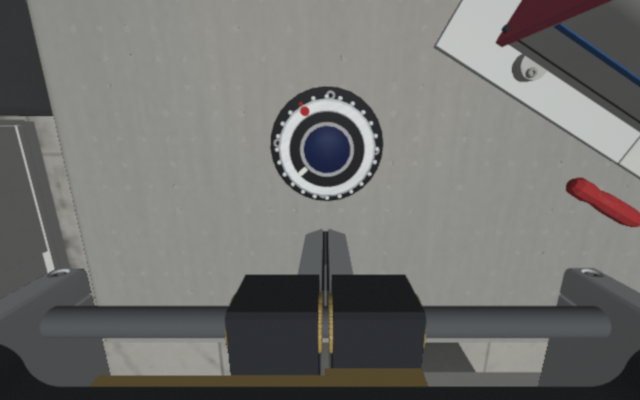

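The close view is sharp. The tube is centred near pixel (327,147), the dot is at bearing ~121.5° and the line at ~223°, so 101° to go and then two turns (≈821° in total). My plan is to hook a corner of the closed fingertip between two ribs and orbit counter-clockwise, with the tool turning along.

```bash
cat > plan.py <<'E'
import numpy as np, json
A=np.array([572.,-152.5])   # axis estimate
u=lambda d: np.array([np.cos(np.radians(d)),np.sin(np.radians(d))])
OFF=120
def tcp(phi,r,z,psi=None,A=None):
    A=globals()['A'] if A is None else A
    psi=phi+OFF if psi is None else psi
    return np.r_[A+r*u(phi)-8*u(psi)+12.5*u(psi-90),z],psi
def rows(p0,psi0,targets,g=0):
    out=[]
    for (p,psi) in targets:
        d=p-p0
        q=lambda v: round(float(v)*2)/2
        out.append([g,q(d[:2]@u(psi0)),q(d[:2]@u(psi0-90)),q(-d[2]),round(float(psi0-psi))])
    return out
def after(p0,psi0,row):
    p=np.array(p0,float);p[:2]+=row[1]*u(psi0)+row[2]*u(psi0-90);p[2]-=row[3]
    return p,psi0-row[4]
E
python3 - <<'E'
from h import *; from plan import *; import plan
# axis from the last picture's pose: use a fresh one
p=imaging.camera("wrist")
print("ring",onz(p,(327,147.2),44.3),"tube",onz(p,(327,149),51),np.array(p["mtx"])[0])
p0=np.array([569.99,-210,144.45]);ps=90
t=[tcp(-36,90,144),tcp(-36,75,100),tcp(-36,65,70),tcp(-36,65,49),tcp(-36,65,49)]
R=rows(p0,ps,t);print(R);print(after(p0,ps,R[-1]))
E
```

```text
ring [ 571.73460075 -154.7807082    44.3       ] tube [ 571.68989411 -155.74208935   51.        ] [295.75563211   0.         325.0529462 ]
[[0, -4.5, 86.5, 0.5, 6], [0, 4.0, 74.5, 44.5, 6], [0, 10.0, 66.0, 74.5, 6], [0, 10.0, 66.0, 95.5, 6], [0, 10.0, 66.0, 95.5, 6]]
(array([ 635.99, -200.  ,   48.95]), 84)
```

arm_command(
  steps=[
    [0,-6,40,0,3],
    [0,-6,86,0,6],
    [0,2,75,40,6],
    [0,8,66,75,6],
    [0,8,66,95,6],
    [0,8,66,95,6],
    [0,8,66,95,6],
  ],
)

```text
clock: 4.25
eef_pos: [636.9, -202.4, 51.1]
eef_rot: [3.139, 0.001, 1.466]
wrist_force: [0.0, -0.4, 0.8]
finger_gap: 0.7
finger_force: 0.0
```

```bash
sed -i 's/^A=.*/A=np.array([571.8,-154.5])/' plan.py
python3 - <<'E'
from h import *; from plan import *
s=monitor.read_state();print(s["clock"],s["eef_pos"],s["eef_rot"],s["wrist_force"],s["finger_gap"])
p0,ps=after([569.99,-210,144.45],90,[0,8,66,95,6]);print(p0,ps)
t=[tcp(-36,r,49.5) for r in(60,55,51,49,47,46,45,44.5,44.5)]
R=rows(p0,ps,t);print(R);print(after(p0,ps,R[-1]))
E
```

```text
4.25 [ 636.93960349 -202.43498832   51.08701206] [3.13929668e+00 6.09681402e-04 1.46599444e+00] [ 0.01722546 -0.44784964  0.78279523] 0.6861258262508068
[ 635.99 -202.     49.45] 84
[[0, 2.5, -4.5, 0.0, 0], [0, 5.0, -8.5, 0.0, 0], [0, 7.0, -12.0, 0.0, 0], [0, 8.0, -14.0, 0.0, 0], [0, 9.0, -15.5, 0.0, 0], [0, 9.5, -16.5, 0.0, 0], [0, 10.0, -17.5, 0.0, 0], [0, 10.5, -18.0, 0.0, 0], [0, 10.5, -18.0, 0.0, 0]]
(array([ 619.18615475, -189.67600776,   49.45      ]), 84)
```

arm_command(
  steps=[
    [0,2.5,-4.5,2,0],
    [0,5,-8.5,2,0],
    [0,7,-12,2,0],
    [0,8,-14,2,0],
    [0,9,-15.5,2,0],
    [0,9.5,-16.5,2,0],
    [0,9.5,-16.5,2,0],
  ],
)

```text
clock: 5.12
eef_pos: [620.6, -190.9, 47.5]
eef_rot: [3.142, 0.0, 1.466]
wrist_force: [0.5, -0.5, -0.2]
finger_gap: 0.8
finger_force: 0.1
```

arm_command(
  steps=[
    [0,0.5,-1,0,0],
    [0,1,-1.5,0,0],
    [0,1,-1.5,0,0],
  ],
)

```text
clock: 5.5
eef_pos: [619.3, -189.8, 47.6]
eef_rot: [3.141, 0.0, 1.466]
wrist_force: [2.5, -1.5, 1.3]
finger_gap: 0.5
finger_force: 1.3
```

Light contact, about 3 N outward. Next is a 30° test stroke.

Run:
```python
from h import *; from plan import *
p0,ps=after([635.99,-202,49.45],84,[0,9.5,-16.5,2,0]);p0,ps=after(p0,ps,[0,1,-1.5,0,0]);print(p0,ps)
t=[tcp(-36+5*i,44.5,47.5) for i in range(1,7)]
R=rows(p0,ps,t);print(R);print(after(p0,ps,R[-1]))
```

```text
[ 619.18615475 -189.67600776   47.45      ] 84
[[0, 4.5, 2.5, 0.0, -5], [0, 9.0, 4.5, 0.0, -10], [0, 14.0, 6.5, 0.0, -15], [0, 19.0, 7.5, 0.0, -20], [0, 24.0, 8.0, 0.0, -25], [0, 29.5, 8.5, 0.0, -30]]
(array([ 630.72318052, -161.22610378,   47.45      ]), 114)
```

arm_command(
  steps=[
    [0,4.5,2.5,0,-5],
    [0,9,4.5,0,-10],
    [0,14,6.5,0,-15],
    [0,19,7.5,0,-20],
    [0,24,8,0,-25],
    [0,29.5,8.5,0,-30],
    [0,29.5,8.5,0,-30],
  ],
)

```text
clock: 6.38
eef_pos: [630.6, -160.8, 47.3]
eef_rot: [-3.141, -0.001, 1.99]
wrist_force: [-0.4, 0.5, 0.4]
finger_gap: 0.1
finger_force: 0.0
```

Run:
```python
from h import *
s=monitor.read_state();print(s["clock"],s["eef_pos"],s["eef_rot"],s["wrist_force"])
o=[]
for n in("wrist","side","scene"):
    p=imaging.camera(n);c=proj(p,[572,-154,45]).astype(int);w=80 if n=="wrist" else 45
    y0=min(max(c[1]-w,0),400-2*w);x0=min(max(c[0]-w,0),640-2*w)
    o.append(cv2.resize(p["img"][y0:y0+2*w,x0:x0+2*w,::-1],(266,266),interpolation=cv2.INTER_CUBIC));print(n,x0,y0)
cv2.imwrite("pics/t1.png",np.hstack(o))
```

```text
6.375 [ 630.6161677  -160.83181184   47.32646124] [-3.14123105e+00 -5.30124105e-04  1.98952697e+00] [-0.36590442  0.48881656  0.36876501]
wrist 156 125
side 258 168
scene 268 190
```

View pics/t1.png

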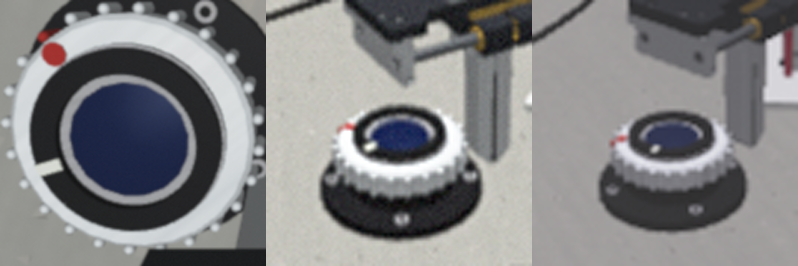

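The red dot shows at (54,53) in the wrist crop and at the left rim in the side view, so the ring may have moved. I'll measure the bearing in code.

```bash
cat >> h.py <<'E'
AX=np.array([571.8,-154.5])
def dot(names=("wrist","side","scene"),z=44):
    for n in names:
        p=imaging.camera(n);im=p["img"].astype(int)
        red=((im[...,0]>110)&(im[...,1]<0.55*im[...,0])&(im[...,2]<0.6*im[...,0])).astype(np.uint8)
        k,l,st,ce=cv2.connectedComponentsWithStats(red)
        cx=onz(p,proj(p,[*AX,z]),z)
        for i in range(1,k):
            if st[i,4]<3: continue
            d=onz(p,ce[i],z)[:2]-AX
            if 28<np.hypot(*d)<52: print(n,"r",round(np.hypot(*d),1),"bearing",round(np.degrees(np.arctan2(d[1],d[0]))%360,1),"n",st[i,4])
E
python3 -c "
from h import *
dot()"
```

```text
wrist r 43.1 bearing 153.4 n 26
wrist r 36.8 bearing 155.6 n 142
side r 39.1 bearing 151.9 n 3
```

The test stroke works: the dot went from ~122.5° to ~155°, with the finger driving it positively. I'll finish this stroke with 80° more, then retract.

Run:
```python
from plan import *
p0,ps=after([619.18615475,-189.67600776,47.45],84,[0,29.5,8.5,0,-30])
t=[tcp(-6+8*i,44.5,47.5) for i in range(1,11)]
R=rows(p0,ps,t);print(R);p0,ps=after(p0,ps,R[-1]);print(p0,ps)
np.save("st.npy",[*p0,ps])
```

```text
[[0, 7.5, 3.5, 0.0, -8], [0, 15.0, 6.5, 0.0, -16], [0, 23.0, 8.0, 0.0, -24], [0, 31.5, 8.0, 0.0, -32], [0, 39.5, 7.5, 0.0, -40], [0, 48.0, 5.5, 0.0, -48], [0, 55.5, 2.5, 0.0, -56], [0, 62.5, -1.5, 0.0, -64], [0, 69.5, -6.5, 0.0, -72], [0, 75.0, -12.5, 0.0, -80]]
[588.79861408 -97.7944025   47.45      ] 194
```

arm_command(
  steps=[
    [0,7.5,3.5,0,-8],
    [0,15,6.5,0,-16],
    [0,23,8,0,-24],
    [0,31.5,8,0,-32],
    [0,39.5,7.5,0,-40],
    [0,48,5.5,0,-48],
    [0,55.5,2.5,0,-56],
    [0,62.5,-1.5,0,-64],
    [0,69.5,-6.5,0,-72],
    [0,75,-12.5,0,-80],
    [0,75,-12.5,0,-80],
  ],
)

```text
clock: 8.05
eef_pos: [588.6, -97.8, 47.5]
eef_rot: [3.142, -0.0, -2.899]
wrist_force: [-0.2, 0.2, -0.6]
finger_gap: 0.7
finger_force: 0.0
```

Run:
```python
from h import *; from plan import *
s=monitor.read_state();print(s["clock"],s["eef_pos"],s["eef_rot"],s["wrist_force"],s["joints"][5])
dot()
*p0,ps=np.load("st.npy");p0=np.array(p0)
t=[tcp(74,52,47.5),tcp(74,60,47.5)]+[tcp(74-10*i,62,47.5) for i in range(1,19)]
R=rows(p0,ps,t);print(R);p0,ps=after(p0,ps,R[-1])
t=[tcp(-106-10*i,62,47.5) for i in range(1,7)]+[tcp(-166,r,47.5) for r in(62,55,50,47,45.5,44.5)]
R=rows(p0,ps,t);print(R);p0,ps=after(p0,ps,R[-1]);print(p0,ps);np.save("st.npy",[*p0,ps])
```

```text
8.05 [588.61335861 -97.78761187  47.54772816] [ 3.14153945e+00 -1.07141448e-04 -2.89856121e+00] [-0.20483206  0.20287449 -0.64471125] -2.0398331641055676
wrist r 45.1 bearing 204.6 n 33
wrist r 38.4 bearing 206.4 n 152
side r 49.6 bearing 211.0 n 3
[[0, -4.0, 6.5, 0.0, 0], [0, -8.0, 13.5, 0.0, 0], [0, -19.5, 7.5, 0.0, 10], [0, -29.0, -2.0, 0.0, 20], [0, -36.5, -13.0, 0.0, 30], [0, -42.0, -25.5, 0.0, 40], [0, -45.5, -38.0, 0.0, 50], [0, -46.5, -51.5, 0.0, 60], [0, -45.5, -65.0, 0.0, 70], [0, -41.5, -78.0, 0.0, 80], [0, -36.0, -90.0, 0.0, 90], [0, -28.0, -101.0, 0.0, 100], [0, -18.5, -110.0, 0.0, 110], [0, -7.5, -118.0, 0.0, 120], [0, 4.5, -123.5, 0.0, 130], [0, 17.5, -126.5, 0.0, 140], [0, 31.0, -127.5, 0.0, 150], [0, 44.0, -126.5, 0.0, 160], [0, 57.0, -123.0, 0.0, 170], [0, 69.0, -117.0, 0.0, 180]]
[[0, -11.0, -7.5, 0.0, 10], [0, -20.5, -17.0, 0.0, 20], [0, -28.0, -28.5, 0.0, 30], [0, -33.5, -40.5, 0.0, 40], [0, -37.0, -53.5, 0.0, 50], [0, -38.0, -67.0, 0.0, 60], [0, -38.0, -67.0, 0.0, 60], [0, -31.0, -67.0, 0.0, 60], [0, -26.0, -67.0, 0.0, 60], [0, -23.0, -67.0, 0.0, 60], [0, -21.5, -67.0, 0.0, 60], [0, -20.5, -67.0, 0.0, 60]]
[ 514.05324135 -167.96119847   47.45      ] -46.0
```

The dot is only at ~205°, because the finger slipped out on the +y side. The dot radii show my axis estimate was ~1.7 mm off in y, so the axis is at about (571.2,-156). I'll correct that, return and re-enter at a gap centre (bearing -164°).

```bash
sed -i 's/^A=.*/A=np.array([571.2,-156.])/' plan.py; sed -i 's/^AX=.*/AX=np.array([571.2,-156.])/' h.py
python3 - <<'E'
from plan import *
p0=np.array([588.79861408,-97.7944025,47.45]);ps=194
t=[tcp(74,54,47.5),tcp(74,62,47.5)]+[tcp(74-10*i,62,47.5) for i in range(1,19)]
R=rows(p0,ps,t);print(R);p0,ps=after(p0,ps,R[-1])
t=[tcp(-106-10*i,62,47.5) for i in range(1,6)]+[tcp(-164,r,47.5) for r in(62,62,55,50,47,45,44)]
R=rows(p0,ps,t);print(R);p0,ps=after(p0,ps,R[-1]);print(p0,ps);np.save("st.npy",[*p0,ps])
E
```

```text
[[0, -4.0, 7.0, 0.0, 0], [0, -8.0, 14.0, 0.0, 0], [0, -18.5, 6.0, 0.0, 10], [0, -28.0, -3.5, 0.0, 20], [0, -35.5, -14.5, 0.0, 30], [0, -41.5, -26.5, 0.0, 40], [0, -44.5, -39.5, 0.0, 50], [0, -45.5, -53.0, 0.0, 60], [0, -44.5, -66.0, 0.0, 70], [0, -41.0, -79.0, 0.0, 80], [0, -35.0, -91.0, 0.0, 90], [0, -27.5, -102.0, 0.0, 100], [0, -17.5, -111.5, 0.0, 110], [0, -6.5, -119.0, 0.0, 120], [0, 5.5, -124.5, 0.0, 130], [0, 18.5, -128.0, 0.0, 140], [0, 32.0, -129.0, 0.0, 150], [0, 45.0, -128.0, 0.0, 160], [0, 58.0, -124.0, 0.0, 170], [0, 70.0, -118.5, 0.0, 180]]
[[0, -11.0, -8.0, 0.0, 10], [0, -20.5, -17.5, 0.0, 20], [0, -28.0, -28.5, 0.0, 30], [0, -33.5, -40.5, 0.0, 40], [0, -37.0, -53.5, 0.0, 50], [0, -38.0, -64.5, 0.0, 58], [0, -38.0, -64.5, 0.0, 58], [0, -31.0, -64.5, 0.0, 58], [0, -26.0, -64.5, 0.0, 58], [0, -23.0, -65.0, 0.0, 58], [0, -21.0, -65.0, 0.0, 58], [0, -20.0, -65.0, 0.0, 58]]
[ 514.41482013 -171.47819446   47.45      ] -44
```

arm_command(
  steps=[
    [0,-4,7,0,0],
    [0,-8,14,0,0],
    [0,-18.5,6,0,10],
    [0,-28,-3.5,0,20],
    [0,-35.5,-14.5,0,30],
    [0,-41.5,-26.5,0,40],
    [0,-44.5,-39.5,0,50],
    [0,-45.5,-53,0,60],
    [0,-44.5,-66,0,70],
    [0,-41,-79,0,80],
    [0,-35,-91,0,90],
    [0,-27.5,-102,0,100],
    [0,-17.5,-111.5,0,110],
    [0,-6.5,-119,0,120],
    [0,5.5,-124.5,0,130],
    [0,18.5,-128,0,140],
    [0,32,-129,0,150],
    [0,45,-128,0,160],
    [0,58,-124,0,170],
    [0,70,-118.5,0,180],
  ],
)

```text
clock: 10.7
eef_pos: [549.4, -229.3, 47.4]
eef_rot: [-3.142, 0.0, 0.238]
wrist_force: [-0.4, -0.4, -0.8]
finger_gap: -0.0
finger_force: 0.0
```

arm_command(
  steps=[
    [0,-11,-8,0,10],
    [0,-20.5,-17.5,0,20],
    [0,-28,-28.5,0,30],
    [0,-33.5,-40.5,0,40],
    [0,-37,-53.5,0,50],
    [0,-38,-64.5,0,58],
    [0,-38,-64.5,0,58],
    [0,-31,-64.5,0,58],
    [0,-26,-64.5,0,58],
    [0,-23,-65,0,58],
    [0,-21,-65,0,58],
    [0,-20,-65,0,58],
    [0,-20,-65,0,58],
  ],
)

```text
clock: 12.32
eef_pos: [514.4, -171.5, 47.4]
eef_rot: [3.142, 0.0, -0.768]
wrist_force: [-1.6, -0.3, -0.1]
finger_gap: -0.0
finger_force: 0.0
```

Run:
```python
from h import *; from plan import *
s=monitor.read_state();print(s["clock"],s["eef_pos"],s["eef_rot"],s["wrist_force"],s["joints"][5])
dot(("wrist","side"))
*p0,ps=np.load("st.npy");p0=np.array(p0)
t=[tcp(-164+8*i,44,47.5) for i in range(1,21)]
R=rows(p0,ps,t);print(R);p0,ps=after(p0,ps,R[-1]);print(p0,ps);np.save("st.npy",[*p0,ps])
```

```text
12.325 [ 514.39034286 -171.49352615   47.41337659] [ 3.14154332e+00  7.82273296e-05 -7.67871035e-01] [-1.60990198 -0.34963392 -0.07566077] 1.9493332036421287
wrist r 37.1 bearing 203.7 n 114
wrist r 43.8 bearing 204.7 n 20
side r 48.4 bearing 209.8 n 3
[[0, 7.5, 3.5, 0.0, -8], [0, 15.0, 6.5, 0.0, -16], [0, 23.5, 8.0, 0.0, -24], [0, 31.5, 8.0, 0.0, -32], [0, 39.5, 7.5, 0.0, -40], [0, 47.5, 5.5, 0.0, -48], [0, 55.5, 2.5, 0.0, -56], [0, 62.5, -1.5, 0.0, -64], [0, 69.0, -6.5, 0.0, -72], [0, 74.5, -12.0, 0.0, -80], [0, 79.5, -19.0, 0.0, -88], [0, 83.5, -26.0, 0.0, -96], [0, 86.5, -33.5, 0.0, -104], [0, 88.5, -41.5, 0.0, -112], [0, 89.0, -50.0, 0.0, -120], [0, 88.5, -58.0, 0.0, -128], [0, 87.0, -66.0, 0.0, -136], [0, 84.0, -74.0, 0.0, -144], [0, 80.5, -81.0, 0.0, -152], [0, 75.5, -88.0, 0.0, -160]]
[ 629.85491166 -160.622999     47.45      ] 116.0
```

The axis is confirmed: the dot radius reads 37.1 mm and its bearing is 204°. Driving 160°.

arm_command(
  steps=[
    [0,7.5,3.5,0,-8],
    [0,15,6.5,0,-16],
    [0,23.5,8,0,-24],
    [0,31.5,8,0,-32],
    [0,39.5,7.5,0,-40],
    [0,47.5,5.5,0,-48],
    [0,55.5,2.5,0,-56],
    [0,62.5,-1.5,0,-64],
    [0,69,-6.5,0,-72],
    [0,74.5,-12,0,-80],
    [0,79.5,-19,0,-88],
    [0,83.5,-26,0,-96],
    [0,86.5,-33.5,0,-104],
    [0,88.5,-41.5,0,-112],
    [0,89,-50,0,-120],
    [0,88.5,-58,0,-128],
    [0,87,-66,0,-136],
    [0,84,-74,0,-144],
    [0,80.5,-81,0,-152],
    [0,75.5,-88,0,-160],
  ],
)

```text
clock: 14.92
eef_pos: [630.2, -160.7, 47.7]
eef_rot: [3.141, 0.001, 2.029]
wrist_force: [0.4, -1.4, 1.1]
finger_gap: 0.6
finger_force: 0.6
```

Run:
```python
from h import *; from plan import *
s=monitor.read_state();print(s["clock"],s["eef_pos"],s["wrist_force"])
dot(("wrist",))
*p0,ps=np.load("st.npy");p0=np.array(p0)
t=[tcp(-4+8*i,44,47.5) for i in range(1,11)]
R=rows(p0,ps,t);print(R);p0,ps=after(p0,ps,R[-1]);print(p0,ps);np.save("st.npy",[*p0,ps])
```

```text
14.925 [ 630.16281584 -160.71946006   47.70218489] [ 0.37407742 -1.41360109  1.0853839 ]
wrist r 37.6 bearing 359.9 n 115
wrist r 44.4 bearing 1.7 n 24
[[0, 7.0, 3.5, 0.0, -8], [0, 15.0, 6.0, 0.0, -16], [0, 23.0, 7.5, 0.0, -24], [0, 31.0, 8.0, 0.0, -32], [0, 39.5, 7.5, 0.0, -40], [0, 47.5, 5.5, 0.0, -48], [0, 55.0, 2.5, 0.0, -56], [0, 62.0, -1.5, 0.0, -64], [0, 68.5, -6.5, 0.0, -72], [0, 74.5, -12.5, 0.0, -80]]
[585.96133564 -99.14248189  47.45      ] 196.0
```

arm_command(
  steps=[
    [0,7,3.5,0,-8],
    [0,15,6,0,-16],
    [0,23,7.5,0,-24],
    [0,31,8,0,-32],
    [0,39.5,7.5,0,-40],
    [0,47.5,5.5,0,-48],
    [0,55,2.5,0,-56],
    [0,62,-1.5,0,-64],
    [0,68.5,-6.5,0,-72],
    [0,74.5,-12.5,0,-80],
    [0,74.5,-12.5,0,-80],
  ],
)

```text
clock: 16.35
eef_pos: [585.7, -99.2, 47.5]
eef_rot: [3.142, -0.0, -2.865]
wrist_force: [0.3, 0.8, 0.9]
finger_gap: 0.4
finger_force: 0.0
```

Run:
```python
from h import *; from plan import *
s=monitor.read_state();print(s["clock"],s["eef_pos"],s["wrist_force"])
dot(("wrist","side"))
*p0,ps=np.load("st.npy");p0=np.array(p0)
t=[tcp(76,54,47.5),tcp(76,62,47.5)]+[tcp(76-10*i,62,47.5) for i in range(1,19)]
R=rows(p0,ps,t);print(R);p0,ps=after(p0,ps,R[-1])
np.save("st.npy",[*p0,ps])
t=[tcp(-104-10*i,62,47.5) for i in range(1,7)]+[tcp(-164,r,47.5) for r in(62,55,50,47,45,44,44)]
R=rows(p0,ps,t);print(R);p0,ps=after(p0,ps,R[-1]);print(p0,ps)
```

```text
16.35 [585.71498813 -99.20726468  47.54571125] [0.3014195  0.82917308 0.94228143]
wrist r 36.9 bearing 80.8 n 115
wrist r 43.7 bearing 82.5 n 21
[[0, -5.0, 8.5, 0.0, 0], [0, -9.0, 15.5, 0.0, 0], [0, -20.0, 8.0, 0.0, 10], [0, -29.5, -1.5, 0.0, 20], [0, -37.0, -13.0, 0.0, 30], [0, -42.5, -25.0, 0.0, 40], [0, -46.0, -38.0, 0.0, 50], [0, -47.0, -51.5, 0.0, 60], [0, -45.5, -64.5, 0.0, 70], [0, -42.0, -77.5, 0.0, 80], [0, -36.5, -89.5, 0.0, 90], [0, -28.5, -100.5, 0.0, 100], [0, -19.0, -110.0, 0.0, 110], [0, -8.0, -117.5, 0.0, 120], [0, 4.0, -123.0, 0.0, 130], [0, 17.0, -126.5, 0.0, 140], [0, 30.5, -127.5, 0.0, 150], [0, 44.0, -126.0, 0.0, 160], [0, 57.0, -122.5, 0.0, 170], [0, 69.0, -117.0, 0.0, 180]]
[[0, -11.0, -8.0, 0.0, 10], [0, -20.0, -17.5, 0.0, 20], [0, -27.5, -28.5, 0.0, 30], [0, -33.5, -41.0, 0.0, 40], [0, -36.5, -53.5, 0.0, 50], [0, -37.5, -67.0, 0.0, 60], [0, -37.5, -67.0, 0.0, 60], [0, -30.5, -67.0, 0.0, 60], [0, -25.5, -67.0, 0.0, 60], [0, -22.5, -67.0, 0.0, 60], [0, -20.5, -67.0, 0.0, 60], [0, -19.5, -67.0, 0.0, 60], [0, -19.5, -67.0, 0.0, 60]]
[ 514.67154334 -171.59947267   47.45      ] -44.0
```

The ring followed exactly: dot at 81°, with 502° remaining. I'll do it in two strokes of about 251° each, starting from bearing -181°.

arm_command(
  steps=[
    [0,-5,8.5,0,0],
    [0,-9,15.5,0,0],
    [0,-20,8,0,10],
    [0,-29.5,-1.5,0,20],
    [0,-37,-13,0,30],
    [0,-42.5,-25,0,40],
    [0,-46,-38,0,50],
    [0,-47,-51.5,0,60],
    [0,-45.5,-64.5,0,70],
    [0,-42,-77.5,0,80],
    [0,-36.5,-89.5,0,90],
    [0,-28.5,-100.5,0,100],
    [0,-19,-110,0,110],
    [0,-8,-117.5,0,120],
    [0,4,-123,0,130],
    [0,17,-126.5,0,140],
    [0,30.5,-127.5,0,150],
    [0,44,-126,0,160],
    [0,57,-122.5,0,170],
    [0,69,-117,0,180],
  ],
)

```text
clock: 18.95
eef_pos: [551.7, -230.2, 47.4]
eef_rot: [-3.142, 0.0, 0.273]
wrist_force: [0.5, -0.4, -0.6]
finger_gap: 0.9
finger_force: 0.0
```

Run:
```python
from h import *; from plan import *
*p0,ps=np.load("st.npy");p0=np.array(p0)
t=[tcp(-104-10*i,62,47.5) for i in range(1,8)]+[tcp(-181,r,47.5) for r in(62,62,55,50,47,45,44,44)]
R=rows(p0,ps,t);print(R);p0,ps=after(p0,ps,R[-1]);print(p0,ps)
t=[tcp(-181+9*i,44,47.5) for i in range(1,21)]
R=rows(p0,ps,t);print(R);p0,ps=after(p0,ps,R[-1]);print(p0,ps);np.save("st.npy",[*p0,ps])
```

```text
[[0, -11.0, -8.0, 0.0, 10], [0, -20.0, -17.5, 0.0, 20], [0, -27.5, -28.5, 0.0, 30], [0, -33.5, -41.0, 0.0, 40], [0, -36.5, -53.5, 0.0, 50], [0, -37.5, -67.0, 0.0, 60], [0, -36.5, -80.5, 0.0, 70], [0, -34.0, -89.5, 0.0, 77], [0, -34.0, -89.5, 0.0, 77], [0, -27.5, -87.5, 0.0, 77], [0, -22.5, -86.0, 0.0, 77], [0, -20.0, -85.0, 0.0, 77], [0, -18.0, -84.5, 0.0, 77], [0, -17.0, -84.5, 0.0, 77], [0, -17.0, -84.5, 0.0, 77]]
[ 512.25104385 -154.0882996    47.45      ] -61.0
[[0, 8.5, 4.0, 0.0, -9], [0, 17.5, 7.0, 0.0, -18], [0, 26.5, 8.0, 0.0, -27], [0, 35.5, 8.0, 0.0, -36], [0, 45.0, 6.5, 0.0, -45], [0, 53.5, 3.5, 0.0, -54], [0, 61.5, -1.0, 0.0, -63], [0, 69.0, -6.5, 0.0, -72], [0, 75.5, -13.0, 0.0, -81], [0, 81.0, -20.5, 0.0, -90], [0, 85.0, -29.0, 0.0, -99], [0, 87.5, -37.5, 0.0, -108], [0, 89.0, -47.0, 0.0, -117], [0, 89.0, -56.0, 0.0, -126], [0, 87.0, -65.0, 0.0, -135], [0, 84.5, -74.0, 0.0, -144], [0, 80.0, -82.0, 0.0, -153], [0, 74.5, -89.5, 0.0, -162], [0, 68.0, -96.0, 0.0, -171], [0, 60.5, -101.0, 0.0, -180]]
[ 629.9186163  -158.03702024   47.45      ] 119.0
```

arm_command(
  steps=[
    [0,-11,-8,0,10],
    [0,-20,-17.5,0,20],
    [0,-27.5,-28.5,0,30],
    [0,-33.5,-41,0,40],
    [0,-36.5,-53.5,0,50],
    [0,-37.5,-67,0,60],
    [0,-36.5,-80.5,0,70],
    [0,-34,-89.5,0,77],
    [0,-34,-89.5,0,77],
    [0,-27.5,-87.5,0,77],
    [0,-22.5,-86,0,77],
    [0,-20,-85,0,77],
    [0,-18,-84.5,0,77],
    [0,-17,-84.5,0,77],
    [0,-17,-84.5,0,77],
  ],
)

```text
clock: 20.82
eef_pos: [512.2, -154.1, 47.4]
eef_rot: [3.142, 0.0, -1.065]
wrist_force: [-0.3, -0.4, 0.0]
finger_gap: 0.4
finger_force: 0.0
```

arm_command(
  steps=[
    [0,8.5,4,0,-9],
    [0,17.5,7,0,-18],
    [0,26.5,8,0,-27],
    [0,35.5,8,0,-36],
    [0,45,6.5,0,-45],
    [0,53.5,3.5,0,-54],
    [0,61.5,-1,0,-63],
    [0,69,-6.5,0,-72],
    [0,75.5,-13,0,-81],
    [0,81,-20.5,0,-90],
    [0,85,-29,0,-99],
    [0,87.5,-37.5,0,-108],
    [0,89,-47,0,-117],
    [0,89,-56,0,-126],
    [0,87,-65,0,-135],
    [0,84.5,-74,0,-144],
    [0,80,-82,0,-153],
    [0,74.5,-89.5,0,-162],
    [0,68,-96,0,-171],
    [0,60.5,-101,0,-180],
  ],
)

```text
clock: 23.32
eef_pos: [630.3, -158.0, 47.7]
eef_rot: [3.141, 0.001, 2.082]
wrist_force: [0.9, -1.7, 0.7]
finger_gap: 0.4
finger_force: 0.8
```

Run:
```python
from h import *; from plan import *
s=monitor.read_state();print(s["clock"],s["eef_pos"],s["wrist_force"])
dot(("wrist","side"),47)
*p0,ps=np.load("st.npy");p0=np.array(p0)
t=[tcp(-1+9*i,44,47.5) for i in range(1,9)]+[tcp(74,44,47.5)]*2
R=rows(p0,ps,t);print(R);p0,ps=after(p0,ps,R[-1]);print(p0,ps);np.save("st.npy",[*p0,ps])
```

```text
23.325 [ 630.25346039 -158.03918417   47.66584438] [ 0.94028836 -1.72644007  0.67142538]
wrist r 38.9 bearing 259.6 n 134
side r 34.9 bearing 257.6 n 4
[[0, 8.5, 4.5, 0.0, -9], [0, 17.5, 7.0, 0.0, -18], [0, 26.5, 8.5, 0.0, -27], [0, 35.5, 8.0, 0.0, -36], [0, 45.0, 6.5, 0.0, -45], [0, 53.5, 3.5, 0.0, -54], [0, 61.5, -0.5, 0.0, -63], [0, 69.0, -6.0, 0.0, -72], [0, 71.5, -8.5, 0.0, -75], [0, 71.5, -8.5, 0.0, -75]]
[587.82046094 -99.62259295  47.45      ] 194.0
```

arm_command(
  steps=[
    [0,8.5,4.5,0,-9],
    [0,17.5,7,0,-18],
    [0,26.5,8.5,0,-27],
    [0,35.5,8,0,-36],
    [0,45,6.5,0,-45],
    [0,53.5,3.5,0,-54],
    [0,61.5,-0.5,0,-63],
    [0,69,-6,0,-72],
    [0,71.5,-8.5,0,-75],
    [0,71.5,-8.5,0,-75],
  ],
)

```text
clock: 24.68
eef_pos: [587.6, -99.8, 47.5]
eef_rot: [3.142, -0.0, -2.901]
wrist_force: [1.2, -0.5, 0.3]
finger_gap: 0.5
finger_force: 0.0
```

Run:
```python
from h import *; from plan import *
s=monitor.read_state();print(s["clock"],s["eef_pos"],s["wrist_force"])
dot(("wrist","side"),47)
*p0,ps=np.load("st.npy");p0=np.array(p0)
t=[tcp(74,54,47.5),tcp(74,62,47.5)]+[tcp(74-10*i,62,47.5) for i in range(1,19)]
R=rows(p0,ps,t);print(R);p0,ps=after(p0,ps,R[-1])
np.save("st.npy",[*p0,ps])
```

```text
24.675 [587.64132766 -99.83018287  47.51917379] [ 1.18130622 -0.47095329  0.28160806]
wrist r 39.1 bearing 335.2 n 134
[[0, -5.0, 8.5, 0.0, 0], [0, -9.0, 15.5, 0.0, 0], [0, -20.0, 7.5, 0.0, 10], [0, -29.5, -2.0, 0.0, 20], [0, -37.0, -13.0, 0.0, 30], [0, -42.5, -25.0, 0.0, 40], [0, -46.0, -38.0, 0.0, 50], [0, -47.0, -51.5, 0.0, 60], [0, -46.0, -64.5, 0.0, 70], [0, -42.0, -77.5, 0.0, 80], [0, -36.5, -89.5, 0.0, 90], [0, -28.5, -100.5, 0.0, 100], [0, -19.0, -110.0, 0.0, 110], [0, -8.0, -117.5, 0.0, 120], [0, 4.0, -123.0, 0.0, 130], [0, 17.0, -126.5, 0.0, 140], [0, 30.5, -127.5, 0.0, 150], [0, 44.0, -126.0, 0.0, 160], [0, 56.5, -122.5, 0.0, 170], [0, 69.0, -117.0, 0.0, 180]]
```

Dot at 335°, with about 248° remaining. This is the last return.

arm_command(
  steps=[
    [0,-5,8.5,0,0],
    [0,-9,15.5,0,0],
    [0,-20,7.5,0,10],
    [0,-29.5,-2,0,20],
    [0,-37,-13,0,30],
    [0,-42.5,-25,0,40],
    [0,-46,-38,0,50],
    [0,-47,-51.5,0,60],
    [0,-46,-64.5,0,70],
    [0,-42,-77.5,0,80],
    [0,-36.5,-89.5,0,90],
    [0,-28.5,-100.5,0,100],
    [0,-19,-110,0,110],
    [0,-8,-117.5,0,120],
    [0,4,-123,0,130],
    [0,17,-126.5,0,140],
    [0,30.5,-127.5,0,150],
    [0,44,-126,0,160],
    [0,56.5,-122.5,0,170],
    [0,69,-117,0,180],
  ],
)

```text
clock: 27.28
eef_pos: [549.0, -229.4, 47.4]
eef_rot: [-3.142, 0.0, 0.238]
wrist_force: [0.4, -0.3, -0.5]
finger_gap: 0.5
finger_force: 0.0
```

Run:
```python
from h import *; from plan import *
*p0,ps=np.load("st.npy");p0=np.array(p0)
t=[tcp(-106-10*i,62,47.5) for i in range(1,8)]+[tcp(-182,r,47.5) for r in(62,62,55,50,47,45,44,44)]
R=rows(p0,ps,t);print(R);p0,ps=after(p0,ps,R[-1]);print(p0,ps)
t=[tcp(-182+9*i,44,47.5) for i in range(1,21)]
R=rows(p0,ps,t);print(R);p0,ps=after(p0,ps,R[-1]);print(p0,ps)
t=[tcp(-2+8*i,44,47.5) for i in range(1,7)]
R=rows(p0,ps,t);print(R);p0,ps=after(p0,ps,R[-1]);print(p0,ps);np.save("st.npy",[*p0,ps])
```

```text
[[0, -10.5, -8.0, 0.0, 10], [0, -20.0, -17.5, 0.0, 20], [0, -27.5, -28.5, 0.0, 30], [0, -33.0, -40.5, 0.0, 40], [0, -36.5, -53.5, 0.0, 50], [0, -37.5, -67.0, 0.0, 60], [0, -36.5, -80.5, 0.0, 70], [0, -34.5, -88.0, 0.0, 76], [0, -34.5, -88.0, 0.0, 76], [0, -27.5, -86.0, 0.0, 76], [0, -23.0, -85.0, 0.0, 76], [0, -20.0, -84.0, 0.0, 76], [0, -18.0, -83.5, 0.0, 76], [0, -17.0, -83.0, 0.0, 76], [0, -17.0, -83.0, 0.0, 76]]
[ 512.60037293 -153.41793067   47.45      ] -62.0
[[0, 8.0, 4.0, 0.0, -9], [0, 17.0, 7.0, 0.0, -18], [0, 26.0, 8.0, 0.0, -27], [0, 35.5, 8.0, 0.0, -36], [0, 44.5, 6.5, 0.0, -45], [0, 53.0, 3.5, 0.0, -54], [0, 61.5, -1.0, 0.0, -63], [0, 68.5, -6.5, 0.0, -72], [0, 75.0, -13.0, 0.0, -81], [0, 80.5, -20.5, 0.0, -90], [0, 84.5, -29.0, 0.0, -99], [0, 87.0, -37.5, 0.0, -108], [0, 88.5, -47.0, 0.0, -117], [0, 88.5, -56.0, 0.0, -126], [0, 87.0, -65.0, 0.0, -135], [0, 84.0, -74.0, 0.0, -144], [0, 79.5, -82.0, 0.0, -153], [0, 74.0, -89.5, 0.0, -162], [0, 67.5, -96.0, 0.0, -171], [0, 60.0, -101.0, 0.0, -180]]
[ 629.94637358 -158.9781584    47.45      ] 118.0
[[0, 7.5, 4.0, 0.0, -8], [0, 15.5, 6.5, 0.0, -16], [0, 23.5, 8.0, 0.0, -24], [0, 31.5, 8.5, 0.0, -32], [0, 40.0, 7.5, 0.0, -40], [0, 47.5, 5.5, 0.0, -48]]
[ 612.50268611 -114.45605414   47.45      ] 166.0
```

arm_command(
  steps=[
    [0,-10.5,-8,0,10],
    [0,-20,-17.5,0,20],
    [0,-27.5,-28.5,0,30],
    [0,-33,-40.5,0,40],
    [0,-36.5,-53.5,0,50],
    [0,-37.5,-67,0,60],
    [0,-36.5,-80.5,0,70],
    [0,-34.5,-88,0,76],
    [0,-34.5,-88,0,76],
    [0,-27.5,-86,0,76],
    [0,-23,-85,0,76],
    [0,-20,-84,0,76],
    [0,-18,-83.5,0,76],
    [0,-17,-83,0,76],
    [0,-17,-83,0,76],
  ],
)

```text
clock: 29.15
eef_pos: [512.6, -153.5, 47.4]
eef_rot: [3.142, 0.0, -1.082]
wrist_force: [0.5, 0.5, 0.6]
finger_gap: 0.5
finger_force: 0.0
```

arm_command(
  steps=[
    [0,8,4,0,-9],
    [0,17,7,0,-18],
    [0,26,8,0,-27],
    [0,35.5,8,0,-36],
    [0,44.5,6.5,0,-45],
    [0,53,3.5,0,-54],
    [0,61.5,-1,0,-63],
    [0,68.5,-6.5,0,-72],
    [0,75,-13,0,-81],
    [0,80.5,-20.5,0,-90],
    [0,84.5,-29,0,-99],
    [0,87,-37.5,0,-108],
    [0,88.5,-47,0,-117],
    [0,88.5,-56,0,-126],
    [0,87,-65,0,-135],
    [0,84,-74,0,-144],
    [0,79.5,-82,0,-153],
    [0,74,-89.5,0,-162],
    [0,67.5,-96,0,-171],
    [0,60,-101,0,-180],
  ],
)

```text
clock: 31.65
eef_pos: [630.3, -158.9, 47.6]
eef_rot: [3.141, 0.001, 2.065]
wrist_force: [1.8, -1.0, 1.4]
finger_gap: 0.1
finger_force: 0.8
```

arm_command(
  steps=[
    [0,7.5,4,0,-8],
    [0,15.5,6.5,0,-16],
    [0,23.5,8,0,-24],
    [0,31.5,8.5,0,-32],
    [0,40,7.5,0,-40],
    [0,47.5,5.5,0,-48],
    [0,47.5,5.5,0,-48],
  ],
)

```text
clock: 32.52
eef_pos: [612.4, -114.2, 47.6]
eef_rot: [3.142, -0.0, 2.897]
wrist_force: [0.6, 0.1, -1.2]
finger_gap: 0.6
finger_force: 0.0
```

Run:
```python
from h import *; from plan import *
s=monitor.read_state();print(s["clock"],s["eef_pos"],s["wrist_force"])
dot(("wrist","side"),49)
p=imaging.camera("wrist");c=proj(p,[*AX,49]).astype(int);print(c)
y0=min(max(c[1]-80,0),240);x0=c[0]-80
cv2.imwrite("pics/f1.png",cv2.resize(p["img"][y0:y0+160,x0:x0+160,::-1],(560,560),interpolation=cv2.INTER_CUBIC))
im=p["img"].astype(int);m=((im.min(2)>140)).astype(np.uint8)
k,l,st,ce=cv2.connectedComponentsWithStats(m)
for i in range(1,k):
    d=onz(p,ce[i],51)[:2]-AX
    if np.hypot(*d)<33 and 5<st[i,4]<150: print("line",st[i,4],np.hypot(*d),np.degrees(np.arctan2(d[1],d[0]))%360)
*p0,ps=np.load("st.npy");p0=np.array(p0)
t=[tcp(46+i,44,47.5) for i in (8,14,18,20,22,24)]
R=rows(p0,ps,t);print(R)
```

```text
32.525 [ 612.38550256 -114.22937407   47.57146439] [ 0.58136107  0.12740383 -1.1873427 ]
wrist r 43.7 bearing 202.2 n 28
wrist r 37.4 bearing 203.9 n 153
[234 207]
[[0, 7.5, 4.0, 0.0, -8], [0, 13.0, 6.0, 0.0, -14], [0, 17.0, 7.0, 0.0, -18], [0, 19.0, 7.5, 0.0, -20], [0, 21.0, 8.0, 0.0, -22], [0, 23.0, 8.0, 0.0, -24]]
```

View pics/f1.png

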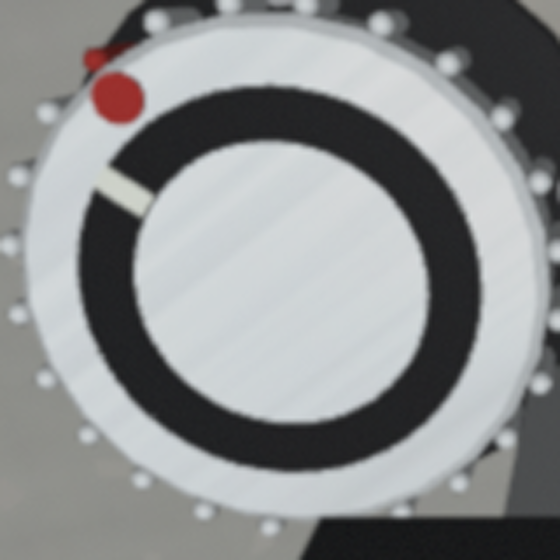

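The dot is at (118,98) and the line at (124,191) in the crop, so about 19° is left. I'll make that last push, then withdraw radially and upward.

arm_command(
  steps=[
    [0,5.5,3,0,-6],
    [0,11,5.5,0,-12],
    [0,15,6.5,0,-16],
    [0,18,7,0,-19],
    [0,18,7,0,-19],
  ],
)

```text
clock: 33.3
eef_pos: [596.8, -103.4, 47.4]
eef_rot: [3.142, 0.0, -3.056]
wrist_force: [-0.5, 0.6, 0.7]
finger_gap: 0.5
finger_force: 0.2
```

Run:
```python
from h import *; from plan import *
*p0,ps=np.load("st.npy");p0=np.array(p0);p0,ps=after(p0,ps,[0,18,7,0,-19]);print(p0,ps)
print(rows(p0,ps,[tcp(64,r,z) for r,z in((47,47.5),(54,47.5),(70,47.5),(75,90),(75,130))]))
dot(("wrist",),49)
```

```text
[ 596.7308163  -103.30938994   47.45      ] 185.0
[[0, -2.5, 2.5, 0.0, 1], [0, -6.0, 8.5, 0.0, 1], [0, -14.0, 22.0, 0.0, 1], [0, -17.0, 26.5, -42.5, 1], [0, -17.0, 26.5, -82.5, 1]]
wrist r 43.7 bearing 220.3 n 28
wrist r 37.6 bearing 222.2 n 156
```

arm_command(
  steps=[
    [0,-2,2.5,0,0],
    [0,-6,8.5,0,0],
    [0,-14,22,0,0],
    [0,-17,26.5,-40,0],
    [0,-17,26.5,-80,0],
    [0,-17,26.5,-100,0],
    [0,-17,26.5,-100,0],
    [0,-17,26.5,-100,0],
  ],
)

```text
clock: 34.35
eef_pos: [611.1, -74.9, 146.2]
eef_rot: [3.141, -0.002, -3.054]
wrist_force: [-0.4, 0.2, -0.1]
finger_gap: 0.6
finger_force: 0.0
```

Run:
```python
from h import *
s=monitor.read_state();print(s["clock"],s["eef_pos"],s["wrist_force"])
dot(("wrist",),49)
p=imaging.camera("wrist");c=proj(p,[*AX,49]).astype(int);print(c)
y0=min(max(c[1]-60,0),280);x0=c[0]-60
a=cv2.resize(p["img"][y0:y0+120,x0:x0+120,::-1],(400,400),interpolation=cv2.INTER_CUBIC)
q=imaging.camera("side");b=cv2.resize(q["img"][120:320,200:400,::-1],(400,400))
cv2.imwrite("pics/f2.png",np.hstack([a,b]))
for t in("lens_box","adapter","iris","tape"): print(t,[np.round(r["rect"],1) for r in find_in(q,t)[:1]])
```

```text
34.35 [611.06923651 -74.89953803 146.15086232] [-0.36429863  0.24558438 -0.13469797]
wrist r 43.7 bearing 220.6 n 10
wrist r 37.8 bearing 222.2 n 54
[235 157]
lens_box [array([243.6, 167.4,  20.5,  12.7])]
adapter [array([257.4, 295.1,  14.9,  17.3])]
iris [array([363.9, 146.5,  19.6,  44.4])]
tape []
```

View pics/f2.png

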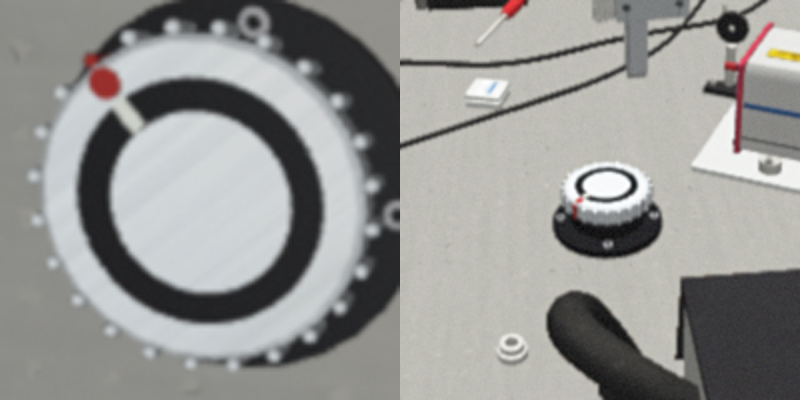

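The dot at (105,83) sits right at the line at (127,113). The finger is clear and the loose things have not moved. Tracked unwrapped, the dot's bearing is 222° + 720°, so it is two full turns past the first meeting. Handing in.

```bash
python3 -c "
from h import *
print(job.sign_off())"
```

```text
the job is handed in; nothing more can be done
None
```

The ring was turned counter-clockwise to the line and two full turns beyond, and rests with the dot within about 1° of it by my camera measurement. The finger is clear, and the lens box, adapter and iris stand where they were. The tape was out of view in the last check, but the arm never went near it. The job was handed in after about 34 s of the 58 s; the sign-off gave no verdict.

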